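# Mark the gap, then show the notched filter plate to the scanner label up

### The job

Take the red out-marker from its grey stand, slide it edgewise fully down into the empty middle slot of the white rack, about centred along the slot, and let go of it. Then draw out the filter plate that has the small corner notch (its labelled, frosted end is the notched end) and hold it clear of everything in front of the scanner that stands on the riser, label side up: tipped back about 45 degrees, with the middle of the label looking squarely into the red scanner window from about 14 cm. Finish while still holding the plate there, and leave the plain plate, the petri dish and the timer near the rack where they are.

Things in the scene. Friction and masses are not known exactly. Their poses are not given: they have to be found in the camera images.
- rack: White slotted rack, fixed, 90 (x) by 142 mm (y), origin at centre of underside; turned variously, same after a half turn. 8 mm floor; three 11 mm wide slots along x, open at ends and top, at y = -55, 0, +55 mm. Flared lips, tops 30 mm above the bench, reach 15 mm either side of a slot's middle. Middle slot (y = 0) starts empty; outer ones hold the notched and the plain plate, either way about.
- marker_stand: Grey single-slot stand for the out-marker, fixed to the bench, 70 mm (x) by 50 mm (y), origin at the centre of its underside, slot along its x axis at y = 0, built like the rack's (8 mm floor, 11 mm wide slot, lips 30 mm above the bench).
- marker: Red plastic out-marker, loose, 50 g, standing in the grey stand. Origin at centre of lower edge, z up, x along the blade. Blade 60 (x) by 6 mm (y), z = 0 to 36 mm; grip head 40 (x) by 14 mm (y), z = 34 to 60 mm; open fingers at most 40 mm when letting go. Same after a half turn about z. Fully home in a slot its origin is on the slot floor, 8 mm above the bench.
- plate: Wanted plate: green glass, 80 g, loose, 80 (x) by 8 (y) by 50 mm (z), on its long edge in an outer slot; origin at centre of lower edge, 8 mm above the bench. 11 mm square notch in the top corner at its +x end; white frosted label (24 x 34 mm) at that end on the +y face only: facing the label, notch is top left. Grip from above across y; marker's slot is 55 mm beside: open fingers about 30 mm.
- label (a point): Middle of the label on the filter plate: plate coordinates x = 26.5, y = 4, z = 19.5 mm. Axes as the plate's: y points straight out of the label, z to the edge with the notch.
- plain_plate: Bystander: green glass plate of the same size, without notch or label, loose in the other outer slot; leave it there. Origin at the centre of its lower edge.
- scanner: Grey egg-shaped barcode scanner, 93 by 94 by 150 mm, fixed on top of an aluminium riser 110 by 110 mm and 160 mm high that is turned the same way; origin at the centre of its underside, 160 mm above the bench. It looks along its -x axis, more or less toward the robot.
- window (a point): Middle of the scanner's round red window: 45 mm ahead (-x) of the scanner's origin and 100 mm above it, 260 mm above the bench. Axes as the scanner's.
- petri: Bystander: petri dish, 61 mm across, 16 mm high, loose on the bench; origin at the centre of its underside.
- timer: Bystander: white timer, 60 by 68 by 19 mm, loose on the bench; origin at the centre of its underside.
Things that resemble listed ones, but are neither listed nor needed, are in the scene too. What is shaped like the plate but orange is not meant.

How it is judged (in metres and radians):
On the way, in this order (a step that is already met when the one before it is completed fails the run):
1. the out-marker is fully down in the rack's middle slot and let go, the notched plate still in its slot (x of marker in the frame of rack between -0.02 and 0.02 m and y of marker in the frame of rack between -0.005 and 0.005 m and z of marker in the frame of rack between 0.004 and 0.0115 m and angle between marker's own z axis and vertical below 0.2 rad and angle between the x axis of marker and the x axis of rack, either way round below 0.15 rad and contact force between the fingers and marker below 0.1 N and distance of plate from where it was at the start of the episode below 0.015 m), for 0.2 s.
2. the notched plate is drawn clear up out of the rack (height (world z) of plate above 0.04 m and contact force between the fingers and plate above 0.5 N), for 0.1 s.
At the end, for the whole second after the job is handed in: Marker home in the middle slot (20 mm along, 5 across, 3.5 up). Plate still held, over 60 mm up, at rest, clear of scanner and rack; label faces 25-65 deg from straight up; window 90-190 mm out from the label, within 45 mm sideways and 50 mm up/down. Bystanders moved under 20-25 mm (x of marker in the frame of rack between -0.02 and 0.02 m and y of marker in the frame of rack between -0.005 and 0.005 m and z of marker in the frame of rack between 0.004 and 0.0115 m and angle between marker's own z axis and vertical below 0.2 rad and angle between the x axis of marker and the x axis of rack, either way round below 0.15 rad and contact force between the fingers and plate above 0.5 N and height (world z) of plate above 0.06 m and y of window in the frame of label between 0.09 and 0.19 m and x of window in the frame of label between -0.045 and 0.045 m and z of window in the frame of label between -0.05 and 0.05 m and angle between plate's own y axis and vertical between 0.44 and 1.13 rad and linear speed of plate below 0.03 m/s and contact force between plate and scanner below 0.1 N and contact force between plate and rack below 0.1 N and distance of plain_plate from where it was at the start of the episode below 0.02 m and distance of each of petri, timer from where it was at the start of the episode below 0.025 m); the arm keeps its last pose, push and grip.
It fails at once if the plain plate, the petri dish or the timer is moved away (distance of plain_plate from where it was at the start of the episode above 0.03 m or distance of any of petri, timer from where it was at the start of the episode above 0.04 m).
It also fails if it takes over 45 s, if anything falls off the work surface, if the arm or the gripper's body presses on something with over 40 N, if the wrist force passes 120 N, or if a joint passes its speed limit or range.

### The arm

A 7-joint arm with a two-finger parallel gripper is mounted at the origin on a cart in front of the work surface, level with it; the furniture and walls round the work are solid. World frame = base frame: x ahead of the robot, y to its left, z up, the work surface at z = 0. Lengths are in m, angles in degrees, forces in N, time in s.
With the tool pointing down it reaches from about 0.425 to 0.95 m from the base axis. Payload 4.7 kg.
Tool frame: the origin (TCP) lies on the centre line of the jaws, within the pads' length; the fingertips stand r.tip_reach ahead of it and the grasp point (between the pads) lies 2 mm behind it (r.tip_reach is the distance from the TCP to the fingertips, in m); z points along the fingers, y is the line along which they close (so a half turn about z gives the same grasp; the last joint's range is limited). The gripper opens to 87 mm and grips with 3 to 60 N. Pads are 19 mm wide; open, the fingers measure 117 mm over their backs; the gripper's body (75 mm by 190 mm) begins 51 mm behind the grasp point.
Start: joints at [63.547, 26.849, -2.785, 87.806, 1.381, 65.374, -4.715], TCP at [0.283, -0.613, 0.24] pointing down, gripper open.
Joint ranges: [-148.3, 148.3], [-19.14, 114.17], [-79.39, 73.82], [5.75, 140.21], [-59.74, 239.74], [12.07, 113.84], [-152.46, 152.46]. Speed limits (degrees/s): [147.25, 147.25, 180, 180, 180, 180, 180].

### API

Orientations are given as a 3x3 rotation matrix whose columns are the frame's x, y, z axes.
In Python, from station import r gives the robot as it stands.
- The arm moves only by the tool jog_arm, never from a script. Its arguments are lists of equal length, an entry for each row: "translation": the shift along the tool's x, y, z in m, a list of three; "delta_rot": the turn, a rotation vector about the tool's x, y, z in degrees, a list of three; "hand": the opening in per cent of the stroke, from 0 (shut) to 100 (fully open). A call has 1 to 10 rows; each row shifts and turns the commanded pose from where the row before left it, along the tool's axes as they then stand; what a row does not reach is not made up. A row lasts 1/8 s, in which the tool goes at most 62.5 mm and 10.7 degrees, less where a joint would pass 70% of its speed; a pose out of reach is approached as far as the arm can. A call with a gripper value outside its range is refused whole. The fingers move at their own pace and stop on an object; "squeeze" is the grip in N (left out, the last holds). Time passes only in rows, so rows that do not move let the fingers close. It gives the time, the measured TCP pose, the force, the opening and the grip force at its end, in the units of the state.
- r.observe(): the state, without advancing time (a new reading comes with each control period).
- r.capture(name): name is "side" or "top" or "wrist"; returns a dict with "frame" (420x560x3 uint8, red, green, blue), "K" (3x3 intrinsics, pixels), "R" (3x3) and "t" (3): a world point X has camera coordinates R X + t; the wrist camera has in their place "T_tool_cam" (4x4, takes a point from camera to tool coordinates, whose origin is the TCP and whose axes are the flange's). Camera axes: x right, y down, z forward; pixel columns grow to the right and rows downward; lengths in m; the calibration is good to about 2 mm. A picture is of the moment at which its call begins: read the wrist's pose just before it. There is no depth.
- r.close_job(): hands the job in; it is judged then, once.
Trained networks look in a picture, given as the dict that the camera call returned (one of the last four; its "shot" number tells which), for a name from the list of things; names that differ only in an ending like _2 or _b are one class to them, and where a whole thing is asked for, a point or a joint stands for the part that bears it (a point fixed in the world has none). Each returns a list of dicts, best first, with "p" (0 to 1); they miss things now and then, are a little off and sometimes report something else, mostly with a low value. They report only what shows in the picture. A call takes as long as a camera call. They do not tell look-alikes from the thing itself.
- r.search_frame(query, picture): "box" ([left, top, right, bottom] in pixels, round what is visible of it).
- r.regions_of(query, picture): "pixels" (420x560 bool, what is visible of it) and "box" ([left, top, right, bottom] in pixels, round what is visible of it).
- r.mark_of(query, picture): "at" ([column, row] in pixels: a listed point, or the origin of a listed thing).
The state is a dict: "time_s": time; "joint_pos": joint angles; "qd": joint speeds; "effort": joint torques, N m; "ee_pos": TCP position; "eef_rot": TCP orientation; "force": force on the tool from outside, world axes, zero at the start; "wrist_torque": the same for the moment, N m; "opening": finger opening in m; "finger_force": force on a finger pad.
Only numpy, scipy, OpenCV 4.12 (cv2) and the standard library are available. Lean on these libraries where they do the work, as an engineer would, in place of code of your own. Each camera call takes 0.05 s, during which the arm holds its last target. There are 200 camera calls.

## Working session

There is one attempt and no reset: what is moved stays moved. The work goes in short steps, Python scripts to look and compute and a tool call to move; the robot and the scene stay as the last step left them, time stands still between calls to the robot, and variables do not carry over. Pictures are saved under pics/ and viewed, at most 10 in all, crops included, and the job is handed in when it is done.

Besides the shell and the picture viewer there is one more tool, called as a command line: name --argument value ..., lists and objects as JSON in quotes. jog_arm: Moves the arm, as the interface text tells. Its arguments: {"type":"object","properties":{"translation":{"type":"array"},"delta_rot":{"type":"array"},"hand":{"type":"array"},"squeeze":{"type":"number"}},"required":["translation","delta_rot","hand"]}

```bash
ls; mkdir -p pics; python3 - <<'E'
from station import r
import cv2,pickle
s=r.observe();print(s, r.tip_reach)
C={}
for n in("side","top"):
    c=r.capture(n);C[n]=c;print(n,c["K"].tolist(),c["R"].tolist(),c["t"].tolist())
    cv2.imwrite(f"pics/{n}0.png",cv2.cvtColor(c["frame"],cv2.COLOR_RGB2BGR))
    for q in("rack","marker_stand","marker","plate","plain_plate","label","scanner","window","petri","timer"):
        print(q,[(round(d["p"],2),[round(float(v)) for v in d["box"]]) for d in r.search_frame(q,c)][:4] if q not in("label","window") else "",[(round(d["p"],2),[round(float(v),1) for v in d["at"]]) for d in r.mark_of(q,c)][:4])
pickle.dump(C,open("c0.pkl","wb"))
E
```

```text
pics
{'time_s': 0.0, 'joint_pos': array([63.54533579, 26.89857059, -2.78347052, 87.87224809,  1.38173141,
       65.37546493, -4.71827484]), 'qd': array([ 0.03726314,  0.00646627, -0.01451991,  0.05699056,  0.07818773,
       -0.01296596,  0.10075608]), 'effort': array([-1.78544087e-03, -5.07977986e+01, -8.13947478e-02, -2.36159474e+01,
       -6.11839676e-02,  3.78231530e-02,  2.03289378e-04]), 'ee_pos': array([ 0.28288275, -0.61225034,  0.23849539]), 'eef_rot': array([[ 9.07796440e-01,  4.19410060e-01, -9.08240280e-04],
       [ 4.19411033e-01, -9.07794768e-01,  1.74474253e-03],
       [-9.27332081e-05, -1.96479705e-03, -9.99998065e-01]]), 'force': array([-0.96635308,  0.27034265, -0.62279364]), 'wrist_torque': array([-0.02130756,  0.01730054,  0.02847131]), 'finger_force': 0.0, 'opening': 0.08722785983976981} 0.017
side [[410.6158078743391, 0.0, 277.45715424900726], [0.0, 410.6158078743391, 214.33030981776207], [0.0, 0.0, 1.0]] [[-0.9962162114503265, -0.08532176006909821, -0.016536544447658195], [-0.018588218827193848, 0.3950485840762171, -0.9184721521854694], [0.0848983990684777,
[... 1279 characters left out ...]
.83, [208.1, 224.4])]
marker_stand [(0.61, [316, 234, 346, 272])] [(0.88, [328.3, 252.8])]
marker [(0.54, [328, 241, 342, 262]), (0.44, [177, 187, 242, 263])] [(0.7, [327.7, 252.9])]
plate [(0.76, [260, 232, 295, 239]), (0.66, [204, 189, 241, 214]), (0.52, [174, 188, 240, 262])] [(0.64, [222.1, 206.8])]
plain_plate [(0.67, [175, 230, 208, 255])] [(0.7, [193.3, 244.9])]
label  [(0.66, [233.2, 208.3]), (0.59, [265.6, 239.7])]
scanner [(0.94, [368, 80, 432, 155])] [(0.81, [386.2, 129.4]), (0.59, [219.7, 205.1])]
window  [(0.71, [389.1, 128.5])]
petri [(0.89, [274, 168, 304, 199])] [(0.95, [286.1, 184.2])]
timer [(0.73, [236, 275, 269, 318]), (0.2, [203, 190, 237, 211])] [(0.96, [258.5, 295.7])]
```

```bash
python3 - <<'E'
import cv2,numpy as np
a=cv2.imread("pics/top0.png")[60:340,130:460];b=cv2.imread("pics/side0.png")[110:390,180:400]
cv2.imwrite("pics/a.png",cv2.resize(a,None,fx=2.12,fy=2.12,interpolation=2))
cv2.imwrite("pics/b.png",cv2.resize(b,None,fx=2.12,fy=2.12,interpolation=2))
E
```

```text
(no output)
```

View pics/a.png

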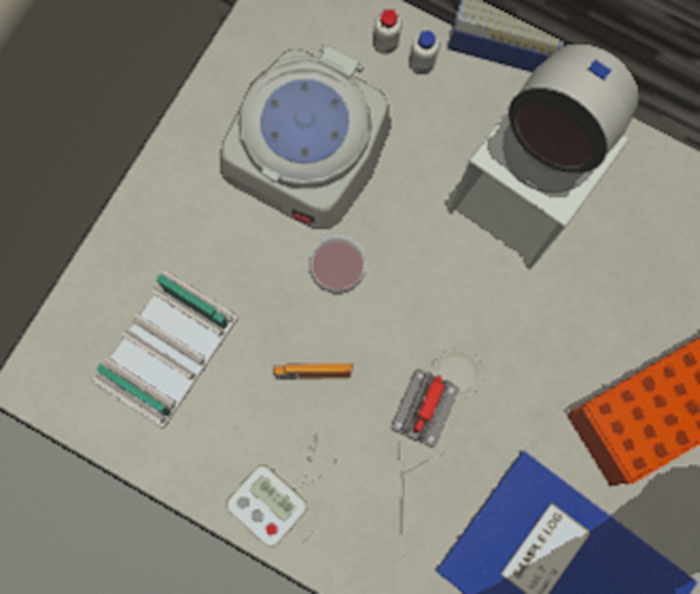

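View pics/b.png

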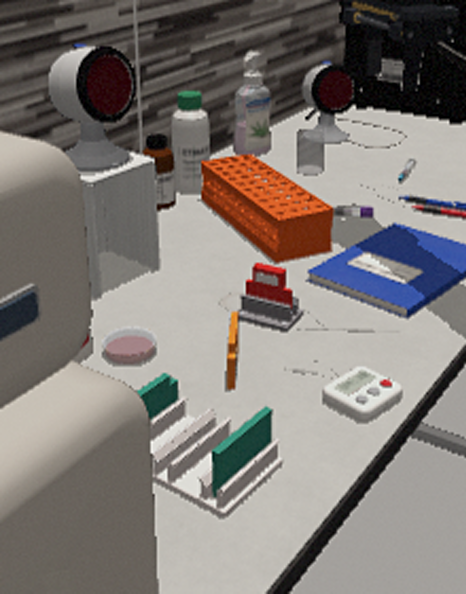

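The top picture shows the rack at (208,226), its near plate at (193,244) and far plate at (222,207), which seems to have the notch at its lower-right end. The marker in its stand is at (328,253) and the scanner on the riser at (386,129). Look-alikes: the orange plate at (277,235), the plain green plate at (193,244), and a second scanner without a riser at side (334,152). The choice is the far green plate, still to be checked with the wrist camera.

```bash
cat > h.py <<'E'
import numpy as np, cv2, pickle
from scipy.spatial.transform import Rotation as Ro
def cam(c,s=None):
    if "R" in c: return c["K"],np.array(c["R"]),np.array(c["t"])
    T=np.eye(4);T[:3,:3]=s["eef_rot"];T[:3,3]=s["ee_pos"];M=np.linalg.inv(T@c["T_tool_cam"])
    return c["K"],M[:3,:3],M[:3,3]
def ray(k,uv):
    K,R,t=k;d=R.T@np.linalg.inv(K)@np.array([uv[0],uv[1],1.]);return -R.T@t,d
def onz(k,uv,z):
    o,d=ray(k,uv);return o+d*(z-o[2])/d[2]
def tri(a,ua,b,ub):
    A=np.zeros((3,3));v=np.zeros(3)
    for k,u in((a,ua),(b,ub)):
        o,d=ray(k,u);d/=np.linalg.norm(d);P=np.eye(3)-np.outer(d,d);A+=P;v+=P@o
    return np.linalg.solve(A,v)
def proj(k,X):
    K,R,t=k;p=K@(R@np.asarray(X)+t);return p[:2]/p[2]
def rect(k,mask,z):
    ys,xs=np.nonzero(mask);P=np.array([onz(k,(x,y),z)[:2] for x,y in zip(xs,ys)],np.float32)
    c,(w,h),a=cv2.minAreaRect(P*1000)
    if w<h:a+=90;w,h=h,w
    return np.round(c,1),round(w,1),round(h,1),round((a+90)%180-90,1)
E
python3 - <<'E'
from h import *
from station import r
c=r.capture("top");k=cam(c)
for q,z in(("rack",.02),("marker_stand",.015),("marker",.05),("plate",.055),("plain_plate",.055),("scanner",.26),("petri",.01),("timer",.015)):
    for d in r.regions_of(q,c)[:3]: print(q,round(d["p"],2),rect(k,d["pixels"],z))
for q,u,z in(("rack",(208.1,224.4),0),("stand",(328.3,252.8),0),("marker",(327.7,252.9),.008),("plate",(222.1,206.8),.008),("plain",(193.3,244.9),.008),("window",(389.1,128.5),.26),("scanner",(386,129.4),.16)): print(q,onz(k,u,z))
C=pickle.load(open("c0.pkl","rb"));a=cam(C["top"]);b=cam(C["side"])
print("win tri",tri(a,(389.1,128.5),b,(234.4,151.3)))
# riser top corners as read from the crops
for u in((130+452/2.12,60+205/2.12),(130+530/2.12,60+262/2.12),): print("riser foot",onz(a,u,0))
for u in((130+483/2.12,60+158/2.12),(130+564/2.12,60+218/2.12),(130+626/2.12,60+138/2.12)): print("riser top",onz(a,u,.16))
E
```

```text
rack 0.65 (array([506.1, -59.9]), 137.5, 90.0, -32.5)
marker_stand 0.67 (array([ 442.8, -331.7]), 70.8, 50.4, -24.7)
marker 0.6 (array([ 441.2, -332. ]), 61.1, 14.5, -25.1)
plate 0.54 (array([550.1, -92.1]), 85.9, 12.1, 55.5)
plate 0.54 (array([ 476.2, -216.4]), 77.3, 15.0, -87.9)
plain_plate 0.68 (array([458.4, -35.4]), 88.1, 11.6, 56.2)
scanner 0.9 (array([ 658.8, -434.2]), 145.0, 95.2, -35.4)
petri 0.67 (array([ 599.9, -244.1]), 61.8, 57.4, -0.6)
timer 0.66 (array([ 343.4, -166.6]), 66.4, 58.1, 47.9)
rack [ 0.50943188 -0.05779733  0.        ]
stand [ 0.44163258 -0.32881834  0.        ]
marker [ 0.44048588 -0.32662433  0.008     ]
plate [ 0.54826963 -0.08996436  0.008     ]
plain [ 0.46184599 -0.02700639  0.008     ]
window [ 0.63254828 -0.41761375  0.26      ]
scanner [ 0.67071683 -0.43674583  0.16      ]
win tri [ 0.63164839 -0.417151    0.26181745]
riser foot [ 0.66736982 -0.37162292  0.        ]
riser foot [ 0.60100601 -0.45426333  0.        ]
riser top [ 0.66038666 -0.37939488  0.16      ]
riser top [ 0.60001208 -0.45232565  0.16      ]
riser top [ 0.67907946 -0.51674044  0.16      ]
```

jog_arm --translation '[[0.0437,-0.0314,0],[0.0437,-0.0314,0],[0.0437,-0.0314,0],[0.0437,-0.0314,0],[0.0437,-0.0314,0],[0.0437,-0.0314,0],[0,0,0],[0,0,0],[0,0,0]]' --delta_rot '[[0,0,0],[0,0,0],[0,0,0],[0,0,0],[0,0,10],[0,0,10],[0,0,10],[0,0,10],[0,0,10]]' --hand '[50,50,50,50,50,50,50,50,50]' --squeeze 20

```text
time_s: 3.48
ee_pos: [0.45, -0.3369, 0.2397]
eef_rot: [[0.903, -0.431, 0.0], [-0.431, -0.903, -0.0], [0.0, 0.0, -1.0]]
force: [-0.1, -0.4, -0.1]
opening: 0.0436
finger_force: 0.0
```

```bash
cat > look.py <<'E'
import sys
from h import *
from station import r
s=r.observe();c=r.capture("wrist");k=cam(c,s)
def st(s):
    R=s["eef_rot"];print("t",round(s["time_s"],2),"p",np.round(s["ee_pos"],4),"yaw x",np.round(np.degrees(np.arctan2(R[1,0],R[0,0])),2),"z",np.round(R[:,2],3),"f",np.round(s["force"],1),"open",round(s["opening"],4),"ff",s["finger_force"],"q",np.round(s["joint_pos"],1))
st(s)
cv2.imwrite(f"pics/{sys.argv[1]}.png",cv2.cvtColor(c["frame"],cv2.COLOR_RGB2BGR))
for a in sys.argv[2:]:
    q,z,o=a.split(":")
    for d in r.regions_of(q,c)[:3]: print(q,round(d["p"],2),d["box"],rect(k,d["pixels"],float(z)))
    for d in r.mark_of(q,c)[:3]: print("  mark",round(d["p"],2),np.round(d["at"],1),np.round(onz(k,d["at"],float(o)),4))
E
python3 look.py w1 marker:.062:.008 marker_stand:.02:0
```

```text
t 3.48 p [ 0.45   -0.3369  0.2397] yaw x -25.51 z [ 0. -0. -1.] f [-0.1 -0.4 -0.1] open 0.0436 ff 0.0 q [ 33.6  16.3  -1.3 103.5   0.4  60.2 -83.4]
marker 0.66 [0.0, 187.1, 61.4, 213.5] (array([ 538.6, -131. ]), 54.6, 20.6, 59.1)
  mark 0.59 [279.1 188.6] [ 0.4444 -0.3326  0.008 ]
marker_stand 0.56 [255.2, 153.7, 303.8, 225.3] (array([ 445.2, -333.6]), 71.6, 48.7, -24.8)
  mark 0.89 [280.2 189.8] [ 0.4411 -0.3323  0.    ]
```

View pics/w1.png

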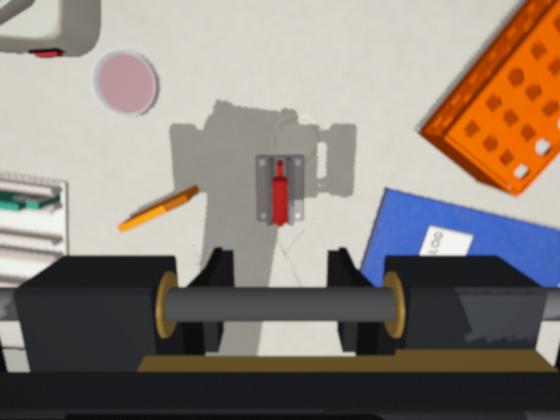

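The wrist view shows the red marker upright in the grey stand at (280,190), with its head over rows 178–222. I'll segment the red to locate it more exactly.

```bash
python3 - <<'E'
from h import *
from station import r
s=r.observe();c=r.capture("wrist");k=cam(c,s);f=c["frame"].astype(int)
m=(f[...,0]>120)&(f[...,1]<70)&(f[...,2]<80)
m[:,:240]=0;m[:,320:]=0;m[:150]=0;m[240:]=0
ys,xs=np.nonzero(m)
for y in range(ys.min(),ys.max()+1,4):
    x=np.nonzero(m[y])[0]
    if len(x): print(y,x.min(),x.max(),np.round(onz(k,((x.min()+x.max())/2,y),.068),4))
print(rect(k,m,.068)); print("cam",-k[1].T@k[2])
for z in(0,.008,.068):
  for x in (0,):
    print(z,proj(k,[.4425,-.332,z]))
E
```

```text
164 277 282 [ 0.475  -0.3477  0.068 ]
168 277 282 [ 0.4719 -0.3462  0.068 ]
172 277 282 [ 0.4688 -0.3448  0.068 ]
176 277 282 [ 0.4657 -0.3433  0.068 ]
180 274 285 [ 0.4625 -0.3418  0.068 ]
184 272 287 [ 0.4594 -0.3403  0.068 ]
188 272 287 [ 0.4562 -0.3388  0.068 ]
192 272 287 [ 0.4529 -0.3373  0.068 ]
196 272 287 [ 0.4497 -0.3358  0.068 ]
200 273 287 [ 0.4463 -0.3347  0.068 ]
204 273 286 [ 0.4432 -0.3327  0.068 ]
208 273 286 [ 0.4399 -0.3312  0.068 ]
212 273 286 [ 0.4366 -0.3297  0.068 ]
216 273 286 [ 0.4333 -0.3281  0.068 ]
220 272 286 [ 0.4301 -0.3261  0.068 ]
224 278 281 [ 0.4265 -0.3249  0.068 ]
(array([ 450.8, -336.4]), 53.6, 13.2, -25.4)
cam [ 0.51712709 -0.36776585  0.38460033]
0 [279.20706969 188.71546598]
0.008 [279.19303262 190.3480733 ]
0.068 [279.06667694 205.04409972]
```

jog_arm --translation '[[-0.0066,-0.001,0.04],[0,0,0.05],[0,0,0.05],[0,0,0.03],[0,0,0.015],[0,0,0],[0,0,0],[0,0,0],[0,0,0],[0,0,0]]' --delta_rot '[[0,0,0],[0,0,0],[0,0,0],[0,0,0],[0,0,0],[0,0,0],[0,0,0],[0,0,0],[0,0,0],[0,0,0]]' --hand '[50,50,50,50,50,50,0,0,0,0]' --squeeze 20

```text
time_s: 5.03
ee_pos: [0.4446, -0.3335, 0.0551]
eef_rot: [[0.905, -0.426, 0.001], [-0.426, -0.905, -0.001], [0.001, 0.0, -1.0]]
force: [-0.7, -0.7, 2.4]
opening: 0.0139
finger_force: 20.0
```

jog_arm --translation '[[0,0,-0.02],[0,0,-0.05],[0,0,-0.06],[0,0,-0.055],[-0.0173,-0.0514,0],[-0.0173,-0.0514,0],[-0.0173,-0.0514,0],[-0.0173,-0.0514,0],[0,0,0],[0,0,0]]' --delta_rot '[[0,0,0],[0,0,0],[0,0,0],[0,0,0],[0,0,0],[0,0,0],[0,0,0],[0,0,0],[0,0,-10.3],[0,0,-10.3]]' --hand '[0,0,0,0,0,0,0,0,0,0]'

```text
time_s: 6.28
ee_pos: [0.4691, -0.1168, 0.2396]
eef_rot: [[0.997, -0.072, -0.0], [-0.072, -0.997, -0.0], [-0.0, 0.0, -1.0]]
force: [0.5, -0.0, -0.6]
opening: 0.014
finger_force: 20.0
```

jog_arm --translation '[[0,0,0],[0,0,0],[0,0,0],[0,0,0],[0,0,0],[0,0,0],[0,0,0],[0,0,0]]' --delta_rot '[[0,0,-10.3],[0,0,-10.3],[0,0,-10.3],[0,0,-10.3],[0,0,-10.3],[0,0,-10.3],[0,0,0],[0,0,0]]' --hand '[0,0,0,0,0,0,0,0]'

```text
time_s: 7.28
ee_pos: [0.4691, -0.1179, 0.2395]
eef_rot: [[0.544, 0.839, -0.0], [0.839, -0.544, -0.0], [-0.0, 0.0, -1.0]]
force: [0.3, 0.8, 0.1]
opening: 0.0142
finger_force: 20.0
```

```bash
python3 look.py w2 rack:.02:0 plate:.055:.008 plain_plate:.055:.008 label:.03:.03
```

```text
t 7.28 p [ 0.4691 -0.1179  0.2395] yaw x 57.05 z [-0. -0. -1.] f [0.3 0.8 0.1] open 0.0142 ff 19.999942778376862 q [ 25.5  10.  -18.4 112.2   3.7  58.3 -27.6]
rack 0.56 [203.0, 58.8, 357.6, 159.1] (array([508.9, -58.3]), 140.6, 87.4, -33.1)
  mark 0.62 [279.2 110.3] [ 0.5074 -0.0582  0.    ]
plate 0.72 [317.2, 217.2, 343.8, 255.1] (array([ 482.3, -178.6]), 41.1, 10.6, 89.9)
plate 0.58 [331.6, 62.4, 353.5, 160.1] (array([551.7, -87.1]), 78.4, 15.5, 56.1)
plate 0.23 [419.0, 185.2, 477.7, 244.6] (array([ 588.6, -220.9]), 59.0, 54.2, -53.9)
  mark 0.79 [337.  108.1] [ 0.5558 -0.0871  0.008 ]
  mark 0.65 [336.4 247.5] [ 0.4814 -0.2114  0.008 ]
plain_plate 0.94 [207.5, 63.5, 227.8, 164.7] (array([462.6, -33.3]), 78.7, 14.2, 56.8)
  mark 0.72 [223.8 112.2] [ 0.4611 -0.0302  0.008 ]
  mark 0.72 [337.  113.3] [ 0.5533 -0.0913  0.008 ]
label 0.94 [317.4, 218.5, 343.8, 255.7] (array([ 480. , -188.4]), 44.5, 11.3, -89.3)
label 0.92 [326.2, 61.3, 353.7, 158.1] (array([555.1, -90.2]), 83.5, 16.8, 55.9)
  mark 0.78 [342.2 140.6] [ 0.5422 -0.1132  0.03  ]
  mark 0.65 [321.7 239.1] [ 0.4752 -0.1865  0.03  ]
```

View pics/w2.png

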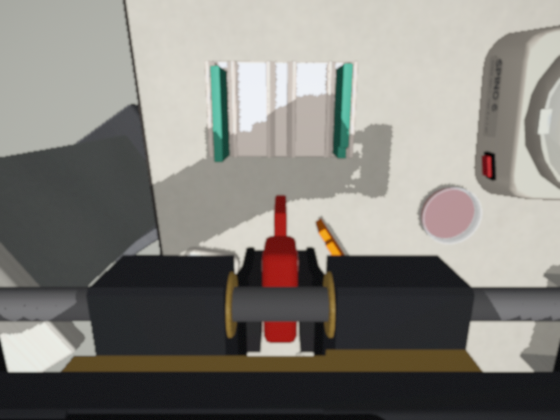

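The wrist view shows the rack's empty middle slot near column 282, green plates at columns 218 and 344, and the marker held at (280,285). I'll enlarge the rack.

```bash
python3 -c "
import cv2
a=cv2.imread('pics/w2.png')[50:170,200:360];cv2.imwrite('pics/w2c.png',cv2.resize(a,None,fx=5,fy=5,interpolation=cv2.INTER_CUBIC))"
```

```text
(no output)
```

View pics/w2c.png

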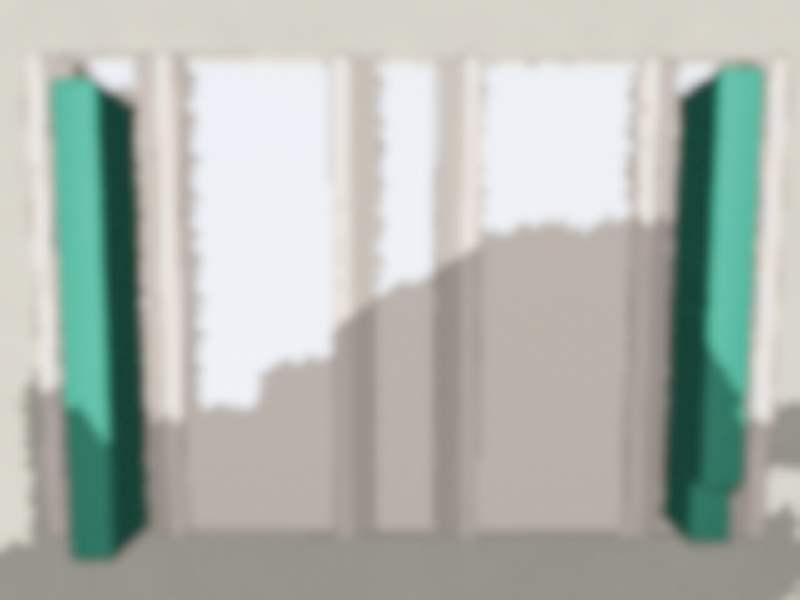

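```bash
python3 - <<'E'
from h import *
from station import r
s=r.observe();c=r.capture("wrist");k=cam(c,s)
A=onz(k,(281.4,62),.03);B=onz(k,(281,156.5),.03)
print(A,B,(A+B)/2,np.linalg.norm(A-B),np.degrees(np.arctan2(*(A-B)[1::-1])))
R=s["eef_rot"]
print("rack in tool",R.T@((A+B)/2-s["ee_pos"]))
for u in((206,62),(357,62),(206,156.5),(353.5,156.5)):print(u,R.T@(onz(k,u,.03)-s["ee_pos"]))
# marker in hand: head sides and blade column
f=c["frame"].astype(int);m=(f[...,0]>110)&(f[...,1]<70)&(f[...,2]<80)
m[:,:240]=0;m[:,320:]=0;m[:190]=0
for y in(200,210,220,230,245,255):
    x=np.nonzero(m[y])[0]; 
    if len(x):
        u=(x.min()+x.max())/2; print(y,x.min(),x.max(), "tool y at head z",(R.T@(onz(k,(u,y),.2395)-s["ee_pos"]))[:2],"at blade mid",(R.T@(onz(k,(u,y),.217)-s["ee_pos"]))[:2])
rk=(A+B)/2
E
```

```text
[ 0.53179837 -0.02416694  0.03      ] [ 0.48612852 -0.09434421  0.03      ] [ 0.50896344 -0.05925558  0.03      ] 0.08372923503257639 56.94479113757661
rack in tool [0.07071807 0.00153768 0.2095858 ]
(206, 62) [ 0.11262545 -0.06525954  0.20957676]
(357, 62) [0.11253909 0.06886532 0.20959871]
(206, 156.5) [ 0.02890236 -0.06977562  0.20957225]
(353.5, 156.5) [0.02880689 0.07013546 0.20959514]
200 285 285 tool y at head z [0.03818306 0.00240827] at blade mid [0.03261784 0.00271705]
210 275 284 tool y at head z [0.03402904 0.00020087] at blade mid [0.02781947 0.00016725]
220 275 285 tool y at head z [0.02981076 0.00039996] at blade mid [0.02294687 0.00039722]
230 275 285 tool y at head z [0.02552863 0.00039721] at blade mid [0.01800052 0.00039405]
245 294 294 tool y at head z [0.01897803 0.00619492] at blade mid [0.01043383 0.00709106]
255 264 295 tool y at head z [0.01453375 0.00018135] at blade mid [0.00530018 0.00014471]
```

jog_arm --translation '[[0.035,0.0006,0],[0.035,0.0006,0],[0,0,0.05],[0,0,0.05],[0,0,0.045],[0,0,0],[0,0,0]]' --delta_rot '[[0,0,0],[0,0,0],[0,0,0],[0,0,0],[0,0,0],[0,0,0],[0,0,0]]' --hand '[0,0,0,0,0,0,0]'

```text
time_s: 8.65
ee_pos: [0.5095, -0.0596, 0.096]
eef_rot: [[0.542, 0.84, 0.003], [0.84, -0.542, -0.0], [0.001, 0.002, -1.0]]
force: [-0.1, 0.8, -0.7]
opening: 0.0138
finger_force: 20.0
```

```bash
python3 - <<'E'
from h import *
from station import r
s=r.observe();c=r.capture("wrist");k=cam(c,s);a=c["frame"][:,:,::-1]
print(s["ee_pos"],s["time_s"])
cv2.imwrite('pics/w3.png',cv2.resize(a[60:300,170:390],None,fx=2.5,fy=2.5,interpolation=cv2.INTER_CUBIC))
E
```

```text
[ 0.5095425  -0.05961204  0.09601905] 8.65
```

View pics/w3.png

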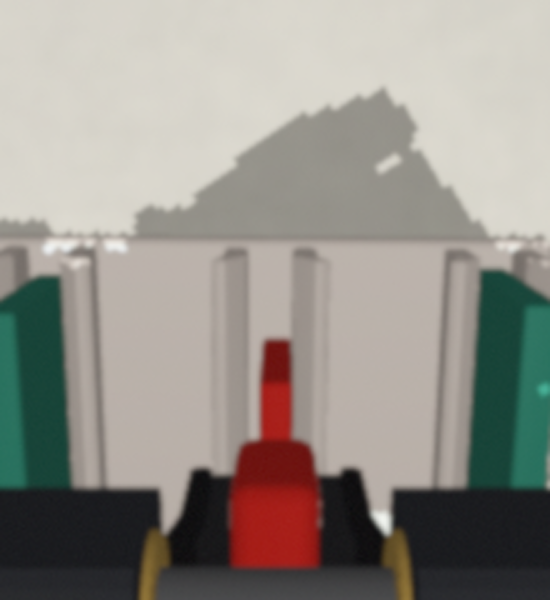

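The close view shows the slot centre at crop column 270 and the blade at 276, so the marker needs to go about 1 mm toward tool −y. I'll shift it and insert.

jog_arm --translation '[[0,-0.001,0],[0,0,0.012],[0,0,0.01],[0,0,0.01],[0,0,0.007],[0,0,0],[0,0,0]]' --delta_rot '[[0,0,0],[0,0,0],[0,0,0],[0,0,0],[0,0,0],[0,0,0],[0,0,0]]' --hand '[0,0,0,0,0,0,0]'

```text
time_s: 9.57
ee_pos: [0.5073, -0.059, 0.0553]
eef_rot: [[0.542, 0.841, -0.0], [0.841, -0.542, 0.0], [-0.0, -0.0, -1.0]]
force: [-0.0, 0.1, -0.6]
opening: 0.0138
finger_force: 20.0
```

jog_arm --translation '[[0,0,0.001],[0,0,0],[0,0,0],[0,0,0],[0,0,0],[0,0,-0.03],[0,0,-0.06],[0,0,-0.06],[0,0,0],[0,0,0]]' --delta_rot '[[0,0,0],[0,0,0],[0,0,0],[0,0,0],[0,0,0],[0,0,0],[0,0,0],[0,0,0],[0,0,0],[0,0,0]]' --hand '[0,35,35,35,35,35,35,35,35,35]'

```text
time_s: 10.82
ee_pos: [0.5067, -0.0593, 0.2041]
eef_rot: [[0.542, 0.84, -0.001], [0.84, -0.542, -0.0], [-0.001, -0.0, -1.0]]
force: [0.5, -0.3, -0.7]
opening: 0.0303
finger_force: 0.0
```

```bash
python3 look.py w4 marker:.068:.008 plate:.058:.008; python3 - <<'E'
from h import *
from station import r
a=cv2.imread("pics/w4.png");cv2.imwrite('pics/w4c.png',cv2.resize(a[20:330,120:480],None,fx=1.9,fy=1.9,interpolation=cv2.INTER_CUBIC))
c=r.capture("side");
cv2.imwrite('pics/s4.png',cv2.resize(c["frame"][:,:,::-1][270:370,230:330],None,fx=5,fy=5,interpolation=cv2.INTER_CUBIC))
E
```

```text
t 10.82 p [ 0.5067 -0.0593  0.2041] yaw x 57.19 z [-0.001 -0.    -1.   ] f [ 0.5 -0.3 -0.7] open 0.0303 ff 0.0 q [ 19.8  15.1 -21.1 111.3   6.6  54.8 -37.4]
marker 0.6 [269.6, 154.5, 290.6, 233.8] (array([511.6, -52.4]), 58.7, 15.1, 58.2)
  mark 0.63 [278.4 189. ] [ 0.5058 -0.0585  0.008 ]
plate 0.63 [334.6, 145.5, 357.1, 244.7] (array([553.3, -83.8]), 79.0, 14.9, 56.8)
  mark 0.85 [338.7 188.5] [ 0.5534 -0.0887  0.008 ]
```

View pics/w4c.png

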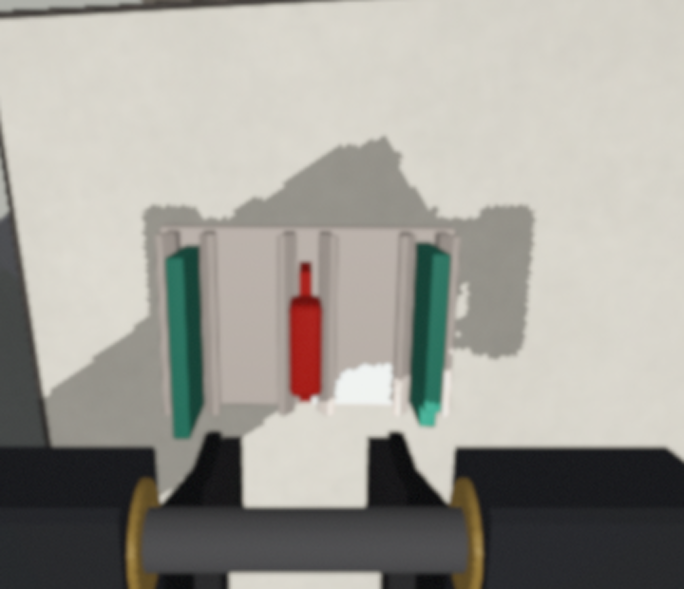

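The marker sits in the middle slot at crop (306,345) and is released; the notched plate on the right at (430,330) has its notch at the lower end. Next I grip that plate.

jog_arm --translation '[[0.0015,0.0275,0],[0.0015,0.0275,0],[0,0,0.05],[0,0,0.05],[0,0,0.035],[0,0,0.018],[0,0,0],[0,0,0]]' --delta_rot '[[0,0,0],[0,0,0],[0,0,0],[0,0,0],[0,0,0],[0,0,0],[0,0,0],[0,0,0]]' --hand '[35,35,35,35,35,35,35,35]'

```text
time_s: 12.12
ee_pos: [0.5564, -0.0864, 0.0529]
eef_rot: [[0.542, 0.841, 0.003], [0.841, -0.542, -0.0], [0.001, 0.002, -1.0]]
force: [-0.5, 0.9, 0.3]
opening: 0.0303
finger_force: 0.0
```

jog_arm --translation '[[0,0,0],[0,0,0],[0,0,0],[0,0,0],[0,0,0]]' --delta_rot '[[0,0,0],[0,0,0],[0,0,0],[0,0,0],[0,0,0]]' --hand '[0,0,0,0,0]' --squeeze 30

```text
time_s: 12.75
ee_pos: [0.5555, -0.0865, 0.052]
eef_rot: [[0.542, 0.841, 0.001], [0.841, -0.542, -0.0], [0.0, 0.001, -1.0]]
force: [-0.8, 0.6, 4.5]
opening: 0.0077
finger_force: 30.0
```

jog_arm --translation '[[0,0,-0.01],[0,0,-0.03],[0,0,-0.05],[0,0,-0.06],[0,0,-0.05],[0,0,0],[0,0,0]]' --delta_rot '[[0,0,0],[0,0,0],[0,0,0],[0,0,0],[0,0,0],[0,0,0],[0,0,0]]' --hand '[0,0,0,0,0,0,0]'

```text
time_s: 13.62
ee_pos: [0.5543, -0.0864, 0.2508]
eef_rot: [[0.542, 0.841, -0.002], [0.841, -0.542, -0.0], [-0.001, -0.001, -1.0]]
force: [0.1, 0.0, -1.0]
opening: 0.0078
finger_force: 30.0
```

```bash
python3 - <<'E'
from h import *
from station import r
s=r.observe();R=s["eef_rot"];p=s["ee_pos"];print(p,s["opening"],s["finger_force"],s["time_s"],np.round(s["joint_pos"],1))
for i in range(3):
    a=r.capture("top");b=r.capture("side")
    ma=r.mark_of("window",a)[:2];mb=r.mark_of("window",b)[:2]
    print([(round(d["p"],2),np.round(d["at"],1)) for d in ma],[(round(d["p"],2),np.round(d["at"],1)) for d in mb],tri(cam(a),ma[0]["at"],cam(b),mb[0]["at"]),onz(cam(a),ma[0]["at"],.26))
W=np.array([.632,-.417,.26]);yaw=np.radians(-39)
h=np.array([np.cos(yaw),np.sin(yaw),0]);n=(h+[0,0,1])/2**.5;z=(h-[0,0,1])/2**.5;x=np.cross(n,z)
Rf=np.c_[x,n,z];L=W-.14*n;tcp=L-Rf@[-.028,.004,.0245]
print("tcp",tcp,"in tool",R.T@(tcp-p),"rot",np.degrees(Ro.from_matrix(R.T@Rf).as_rotvec()),Rf)
E
```

```text
[ 0.55430263 -0.08638894  0.25083457] 0.0077531704581114145 29.993662163615227 13.625 [ 21.2  17.1 -20.6 101.9   6.7  62.4 -34.6]
[(0.94, array([388.2, 129.5])), (0.55, array([330.7, 249.7]))] [(0.6, array([232.7, 152.1])), (0.28, array([252.9, 209.9]))] [ 0.63353845 -0.41606694  0.2591737 ] [ 0.63066481 -0.41588414  0.26      ]
[(0.66, array([389.1, 130.1])), (0.33, array([389.5, 132.1]))] [(0.73, array([232.5, 149.8]))] [ 0.63207327 -0.41619635  0.26459022] [ 0.62950685 -0.41742217  0.26      ]Traceback (most recent call last):
  File "<stdin>", line 7, in <module>
IndexError: list index out of range
```

```bash
cat > fin.py <<'E'
from h import *
from station import r
s=r.observe();R=s["eef_rot"];p=s["ee_pos"];print(p,s["opening"],s["finger_force"],s["time_s"],np.round(s["joint_pos"],1))
W=np.array([.632,-.4165,.26]);yaw=np.radians(-39)
h=np.array([np.cos(yaw),np.sin(yaw),0]);n=(h+[0,0,1])/2**.5;z=(h-[0,0,1])/2**.5;x=np.cross(n,z)
Rf=np.c_[x,n,z];l=np.array([-.028,.004,.0245]);tcp=W-.14*n-Rf@l
print("tcp",tcp,"in tool",R.T@(tcp-p),"rot",np.degrees(Ro.from_matrix(R.T@Rf).as_rotvec()))
print("window in label now (x,y,z)",R.T@(W-p-R@l)*[-1,1,-1],"tilt",np.degrees(np.arccos(R[2,1])))
E
python3 fin.py
```

```text
[ 0.55522301 -0.08638683  0.2514592 ] 0.0077020302930654325 29.993566176854074 14.225 [ 21.2  17.1 -20.6 101.8   6.7  62.4 -34.6]
tcp [ 0.55702598 -0.31975797  0.17550074] in tool [-0.19518214  0.12794632  0.07595194] rot [-44.96089265  -2.43213311   5.87764055]
window in label now (x,y,z) [0.20788666 0.23936518 0.0330577 ] tilt 90.00582657844845
```

jog_arm --translation '[[-0.03,0,0],[-0.03,0,0],[0,0,0],[0,0,0],[0,0,0],[0,0,0],[0,0,0]]' --delta_rot '[[0,0,0],[-9,-0.5,1.2],[-9,-0.5,1.2],[-9,-0.5,1.2],[-9,-0.5,1.2],[-9,-0.5,1.2],[0,0,0]]' --hand '[0,0,0,0,0,0,0]'

```text
time_s: 15.1
ee_pos: [0.5194, -0.1408, 0.2493]
eef_rot: [[0.629, 0.615, 0.476], [0.777, -0.478, -0.41], [-0.025, 0.627, -0.779]]
force: [-0.9, -0.7, -0.9]
opening: 0.0079
finger_force: 30.0
```

```bash
python3 fin.py
```

```text
[ 0.51942855 -0.14079396  0.24929097] 0.007871275067952276 29.994681389071047 15.1 [ 12.1   3.6 -16.1 128.1  58.3  32.4 -88.7]
tcp [ 0.55702598 -0.31975797  0.17550074] in tool [-0.113579    0.06240477  0.14863424] rot [-6.14630309  1.04567484  0.941644  ]
window in label now (x,y,z) [ 0.11564855  0.20375233 -0.13362937] tilt 51.160539489040374
```

jog_arm --translation '[[-0.019,0.0104,0.0248],[-0.019,0.0104,0.0248],[-0.019,0.0104,0.0248],[-0.019,0.0104,0.0248],[-0.019,0.0104,0.0248],[-0.019,0.0104,0.0248],[0,0,0],[0,0,0]]' --delta_rot '[[0,0,0],[0,0,0],[0,0,0],[0,0,0],[0,0,0],[0,0,0],[-3,0.5,0.5],[-3,0.5,0.5]]' --hand '[0,0,0,0,0,0,0,0]'

```text
time_s: 16.1
ee_pos: [0.5579, -0.3246, 0.1771]
eef_rot: [[0.636, 0.555, 0.536], [0.771, -0.454, -0.446], [-0.005, 0.697, -0.717]]
force: [0.5, -0.4, -0.2]
opening: 0.0077
finger_force: 30.0
```

```bash
python3 fin.py
```

```text
[ 0.55790929 -0.32455203  0.17706543] 0.007684639282179134 29.994708909653127 16.1 [  25.8   17.5   -6.4  126.3  111.9   16.6 -125.8]
tcp [ 0.55702598 -0.31975797  0.17550074] in tool [ 0.00314343 -0.00375597 -0.00149099] rot [-0.79881154  0.55905663 -0.1794308 ]
window in label now (x,y,z) [-0.00382562  0.1366601   0.00323169] tilt 45.79821139864208
```

jog_arm --translation '[[0.003,-0.003,0],[0,0,0],[0,0,0],[0,0,0]]' --delta_rot '[[0,0,0],[0,0,0],[0,0,0],[0,0,0]]' --hand '[0,0,0,0]'

```text
time_s: 16.6
ee_pos: [0.5577, -0.3189, 0.1747]
eef_rot: [[0.635, 0.557, 0.535], [0.773, -0.453, -0.444], [-0.005, 0.696, -0.718]]
force: [-0.1, -0.4, -0.9]
opening: 0.0079
finger_force: 30.0
```

```bash
python3 fin.py; python3 - <<'E'
from station import r
import cv2,numpy as np
a=r.capture("top")["frame"][60:320,150:460];b=r.capture("side")["frame"][110:370,190:400]
cv2.imwrite("pics/end.png",cv2.cvtColor(cv2.resize(np.hstack([a,b]),None,fx=1.53,fy=1.53,interpolation=2),cv2.COLOR_RGB2BGR))
E
```

```text
[ 0.55770134 -0.31890187  0.1747481 ] 0.007895958020021956 29.99457896221429 16.6 [  25.5   17.5   -6.9  126.6  111.9   17.  -126.2]
tcp [ 0.55702598 -0.31975797  0.17550074] in tool [-0.00109381  0.00053544 -0.00052188] rot [-0.91275516  0.47590732 -0.09101638]
window in label now (x,y,z) [0.0006698  0.14095343 0.00258845] tilt 45.91244345969168
```

View pics/end.png

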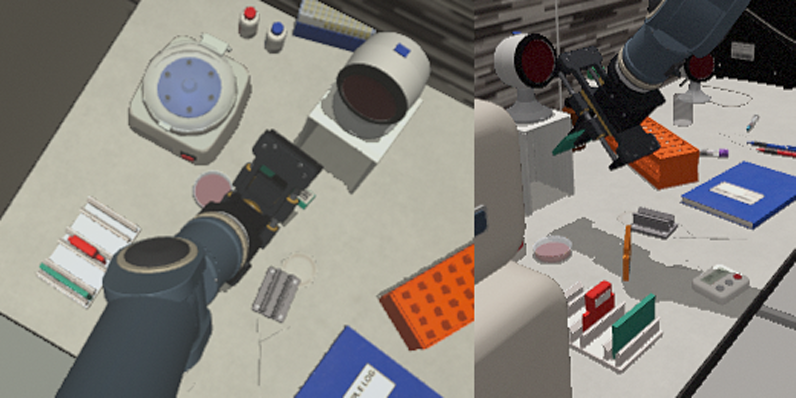

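The final picture shows the marker home in the rack at (88,248) and the plain plate untouched at (65,280). The notched plate is held tipped back in front of the riser scanner, with its white label visible at (307,198). Handing in.

```bash
python3 -c "
from station import r
print(r.close_job())"
```

```text
the job is handed in; nothing more can be done
None
```

I handed the job in at about 17 s with the marker let go in the middle slot and the notched plate held label up, tipped about 46°, its label about 14 cm from the scanner window; the bystanders looked undisturbed, but the hand-in returned no verdict.

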